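Index the filter wheel of a bench photometer

ROBOT

A 7-joint arm with a two-finger parallel gripper is mounted at the origin on the work surface. World frame = base frame: x ahead of the robot, y to its left, z up, the work surface at z = 0. Lengths are in m, angles in rad, forces in N, time in s.
With the tool pointing down it reaches from about 0.4 to 0.85 m from the base axis. Payload 4.5 kg.
Tool frame: the origin (TCP) lies midway between the tips of the shut fingers; the grasp point (between the pads) lies 19 mm behind it; z points along the fingers, y is the direction in which the jaws open and shut (so a half turn about z gives the same grasp; the last joint's range is limited). The gripper opens to 88 mm and grips with 3 to 60 N. Pads are 18 mm wide; open, the fingers measure 123 mm over their backs; the gripper's body (75 mm by 187 mm) begins 45 mm behind the grasp point.
Start: joints at [-1.289, 0.689, -0.195, 1.565, 0.157, 0.902, -0.215], TCP at [0.153, 0.606, 0.239] pointing down, gripper open.
Joint ranges: [-3.01, 3.01], [-0.46, 2.08], [-1.47, 1.51], [0.13, 2.56], [-1, 4.14], [0.04, 2.09], [-2.66, 2.66]. Speed limits (rad/s): [2.57, 2.57, 3.14, 3.14, 3.14, 3.14, 3.14].

INTERFACE

Orientations are given as a unit quaternion [x, y, z, w].
In Python, from plant import r gives the robot as it stands. The module is installed in compiled form; this text tells all that it offers.
- The arm moves only by the tool carry_out, never from a script. Its argument "commands" is a list of rows, each a list of 6 numbers: the shift along the tool's x, y, z in m, then the turn, a rotation vector about the tool's x, y, z in degrees. In form: [[dx, dy, dz, wx, wy, wz], ...]. A call has 1 to 12 rows; each row is the pose to reach, as a shift and turn from the pose commanded when the call began, along the tool's axes at that moment; what a row does not reach only later rows make up. A row lasts 1/10 s, in which the tool goes at most 50 mm and 8.59 degrees, less where a joint would pass 70% of its speed; a pose out of reach is approached as far as the arm can. A call with a gripper value outside its range is refused whole. "fingers" is the closure in counts, from 0 (fully open) to 255 (shut), set as the call begins (left out, the last holds). The fingers move at their own pace and stop on an object; "grip_force" is the grip in N (left out, the last holds). Time passes only in rows, so rows that repeat a pose let the fingers close. It gives the time, the measured TCP pose, the force and the opening at its end, in the units of the state.
- r.get_state(): the state, without advancing time (a new reading comes with each control period).
- r.snapshot(name): name is "side" or "top" or "wrist"; returns a dict with "img" (384x512x3 uint8, blue, green, red), "intrinsics" (3x3 intrinsics, pixels), "k1" (the pictures are not rectified: a ray, as slopes to the right and down, at radius r is drawn at 1 + k1 r^2 times it, then the intrinsics apply), "extrinsics" (4x4, takes a point from camera to world coordinates); the wrist camera has in their place "tool_from_camera" (4x4, takes a point from camera to tool coordinates, whose origin is the TCP and whose axes are the flange's). Camera axes: x right, y down, z forward; pixel columns grow to the right and rows downward; lengths in m; the calibration is good to about 2 mm. A picture is of the moment at which its call begins: read the wrist's pose just before it. There is no depth.
- r.finish_job(): hands the job in, once; it reports no verdict.
Trained networks look in a picture, given as the dict that the camera call returned (one of the last four; its "shot" number tells which), for a name from the list of things; names that differ only in an ending like _2 or _b are one class to them, and where a whole thing is asked for, a point or a joint stands for the part that bears it (a point fixed in the world has none). Each returns a list of dicts, best first, with "p" (0 to 1); they miss things now and then, are a little off and sometimes report something else, mostly with a low value. They report only what shows in the picture. A call takes as long as a camera call.
- r.spot_in(picture, label): "xyz" ([x, y, z] in m, in world coordinates, good to about 4 mm: the middle of the surface that is visible of it).
- r.spot_point(picture, label): "xyz" ([x, y, z] in m, in world coordinates, good to about 4 mm: a listed point, or the origin of a listed thing).
The state is a dict: "clock": time; "q": joint angles; "qd": joint speeds; "joint_torque": joint torques, N m; "tool_pos": TCP position; "eef_rot": TCP orientation; "contact_force": force on the tool from outside, world axes, zero at the start; "moment": the same for the moment, N m; "opening": opening from 0.0 (shut) to 1.0 (fully open).
Only numpy, scipy, OpenCV 4.12 (cv2) and the standard library are available. Lean on these libraries where they do the work, as an engineer would, in place of code of your own. Each camera call takes 0.05 s, during which the arm holds its last target.

TASK

Change the filter on the bench photometer: press the round lock button to release it, so that it pops up and frees the wheel, turn the filter wheel click by click until the second window counted clockwise (seen from above) from the solid blank plug stands at the detector head, then press the button again so that it stays down and locks the wheel. Leave the bottle, the beaker and the dishes around it alone.

Things in the scene. Friction and masses are not known exactly. Their poses are not given: they have to be found in the camera images.
- photometer: Fixed cream instrument casing, 200 mm (its x) by 370 mm (its y), flat deck 80 mm above the bench. Origin: centre of its underside. The filter wheel lies on the deck with its vertical axis at x 0, y -70 mm; the lock button stands at x -10, y +125 mm. The detector head is a black block (16 x 46 mm, 124 mm above the bench at its top) on the deck just outside the wheel's rim on the +x side of the wheel axis, with a small steel pointer towards the rim.
- wheel (a joint): Angle of the filter wheel (rad), growing counter-clockwise seen from above, endless in both directions, no stops. It is 0 (or any multiple of 2 pi) when window 2 stands at the detector. A sprung detent holds it at every multiple of pi/3 (six clicks a turn): it takes about 0.12 N m to leave a click, and past half-way it snaps on to the next by itself. It cannot turn while the lock button is down.
- wheel_grip (a point): Centre of the top face of the wheel's bar grip, on the wheel axis, 139 mm above the bench. The bar is grey, 80 mm long, 16 mm thick and 46 mm tall, its long direction along this point's x axis (which turns with the wheel), standing on the aluminium wheel disc (168 mm across, top 93 mm above the bench); at its foot a hub of 36 mm diameter, 5 mm high. Grip it across its thickness.
- blank (a point): Centre of the top of the solid blank: a plain steel plug, 35 mm across, raised 6 mm above the disc, at 58 mm from the wheel axis. The one station of six that is not a window; the other five are flat dark round windows, 35 mm across, at the same radius, 60 degrees apart. Windows are counted 1 to 5 clockwise from the blank, seen from above.
- window2 (a point): Centre of the top of window 2, the second clockwise from the blank: 58 mm from the wheel axis, on the wheel's own +x side (this point's axes turn with the wheel).
- detector (a point): Fixed point on the casing at the detector: 58 mm from the wheel axis towards the detector head, 94 mm above the bench. Window 2 must come to stand here.
- lock (a joint): How far the lock button is down (m): 0 fully up = released, wheel free; about 0.012 = latched down, wheel locked (so it starts); 0.018 = bottom of its stroke. Push-push: each push to the bottom, then let go, changes the state; the button then settles at 0.012 or springs up to 0. Needs 3 to 7 N, then meets a hard stop. A push of 0.017 or more changes the state; one short of 0.013 does not.
- lock_top (a point): Centre of the flat top of the steel lock button, 42 mm across, pressed straight down. 110 mm above the bench when up, 98 mm when latched, 92 mm at the bottom of its stroke; its dark bezel round it is 60 mm across, 86 mm above the bench.
- reagent: Bystander: amber reagent bottle with a blue cap, 70 mm across, 150 mm tall, behind the photometer. Origin at the centre of its underside.
- beaker: Bystander: open glass beaker, 72 mm across, 90 mm tall, behind the photometer. Origin at the centre of its underside.
- dishes: Bystander: stack of three white dishes as one piece, 90 mm across, 45 mm tall, beside the button end of the photometer. Origin at the centre of its underside.

How it is judged:
On the way, in this order (a step that is already met when the one before it is completed fails the run):
1. the lock button has popped up (value of joint lock below 0.003 m), for 0.1 s.
2. with the button up, window 2 stands at the detector (horizontal distance between window2 and detector below 0.005 m and value of joint lock below 0.003 m), for 0.2 s.
At the end, for the whole second after the job is handed in: Window 2 within 5 mm of the detector point, the wheel at rest, and the lock button latched down (10 to 14.5 mm below its up position), let go (horizontal distance between window2 and detector below 0.005 m and value of joint lock between 0.01 and 0.0145 m and velocity of joint wheel between -0.05 and 0.05 rad/s); the robot touches nothing.
It fails at once if the amber reagent bottle is knocked over or shifted by more than 30 mm (distance of reagent from where it was at the start of the episode above 0.03 m or angle between reagent's own z axis and vertical above 0.4 rad).
It fails at once if the glass beaker is knocked over or shifted by more than 30 mm (distance of beaker from where it was at the start of the episode above 0.03 m or angle between beaker's own z axis and vertical above 0.4 rad).
It fails at once if the stack of dishes is knocked over or shifted by more than 30 mm (distance of dishes from where it was at the start of the episode above 0.03 m or angle between dishes's own z axis and vertical above 0.4 rad).
It also fails if it takes over 72 s, if anything falls off the work surface, if the arm or the gripper's body presses on something with over 40 N, if the wrist force passes 120 N, or if a joint passes its speed limit or range.

## Working session

There is one attempt and no reset: what is moved stays moved. The work goes in short steps, Python scripts to look and compute and a tool call to move; the robot and the scene stay as the last step left them, time stands still between calls to the robot, and variables do not carry over. Pictures are saved under pics/ and viewed, and the job is handed in when it is done.

Besides the shell and the picture viewer there is one more tool, called after "Emit:" in YAML: its name, and indented under it one key for each argument. carry_out: Moves the arm, as the interface text tells. Its arguments: {"type":"object","properties":{"commands":{"type":"array","items":{"type":"array","items":{"type":"number"}}},"fingers":{"type":"number"},"grip_force":{"type":"number"}},"required":["commands"]}

```bash
mkdir -p pics
cat > h.py <<'E'
import numpy as np, cv2
from plant import r
from scipy.spatial.transform import Rotation as R
np.set_printoptions(precision=4,suppress=True)
def st():
    s=r.get_state()
    print('t',s['clock'],'pos',np.array(s['tool_pos']),'q',np.array(s['eef_rot']),'F',np.array(s['contact_force']),'open',s['opening'],'joints',np.array(s['q']))
    return s
E
python3 - <<'E'
from h import *
s=st()
print(R.from_quat(s['eef_rot']).as_matrix())
for n in ['top','side']:
    p=r.snapshot(n); cv2.imwrite(f'pics/{n}0.png',p['img'])
    print(n,p['extrinsics'])
    for l in ['wheel_grip','blank','window2','lock_top','photometer','reagent','beaker','dishes']:
        print(l,[(np.array(d['xyz']),round(d['p'],2)) for d in r.spot_point(p,l)[:2]])
E
```

```text
t 0.0 pos [0.1532 0.6053 0.2379] q [ 0.1235  0.9923 -0.0009 -0.0001] F [ 0.207  -0.4625 -0.3063] open 0.9994906391739474 joints [-1.2892  0.69   -0.1945  1.5664  0.1573  0.9025 -0.2151]
[[-0.9695  0.2452 -0.0003]
 [ 0.2452  0.9695 -0.0018]
 [-0.0001 -0.0019 -1.    ]]
top [[ 0.0012 -0.9889  0.1486  0.4502]
 [-0.9998  0.0014  0.0174  0.0653]
 [-0.0175 -0.1486 -0.9887  1.1481]
 [ 0.      0.      0.      1.    ]]
wheel_grip [(array([ 0.5275, -0.0833,  0.1418]), 0.64)]
blank [(array([ 0.5617, -0.1294,  0.0955]), 0.72)]
window2 [(array([ 0.473 , -0.0941,  0.0965]), 0.92)]
lock_top [(array([0.4913, 0.1133, 0.1008]), 0.6)]
photometer [(array([ 0.5199, -0.009 ,  0.0029]), 0.93)]
reagent []
beaker [(array([ 0.681 , -0.0654, -0.0016]), 0.6)]
dishes [(array([0.4613, 0.2315, 0.0038]), 0.95)]
side [[ 0.7625 -0.4621  0.4529  0.2648]
 [-0.6467 -0.5227  0.5555 -0.3349]
 [-0.0199 -0.7164 -0.6974  0.6431]
 [ 0.      0.      0.      1.    ]]
wheel_grip [(array([ 0.5321, -0.0812,  0.1406]), 0.81)]
blank []
window2 [(array([ 0.4722, -0.0881,  0.0907]), 0.94), (array([ 0.588, -0.076,  0.095]), 0.62)]
lock_top [(array([0.4973, 0.1134, 0.0981]), 0.71)]
photometer [(array([ 0.5204, -0.0139, -0.    ]), 0.7)]
reagent [(array([ 0.6631,  0.0821, -0.0019]), 0.85)]
beaker [(array([ 0.684 , -0.0649, -0.0036]), 0.76)]
dishes [(array([0.4555, 0.2309, 0.0004]), 0.84)]
```

View pics/top0.png

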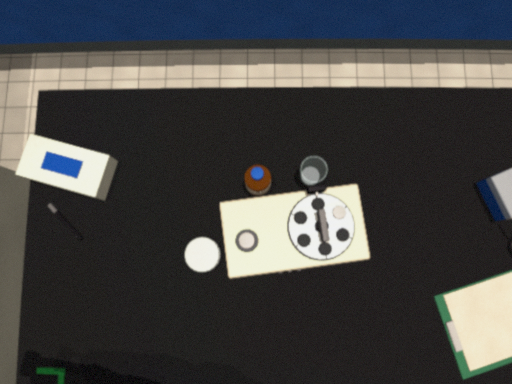

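View pics/side0.png

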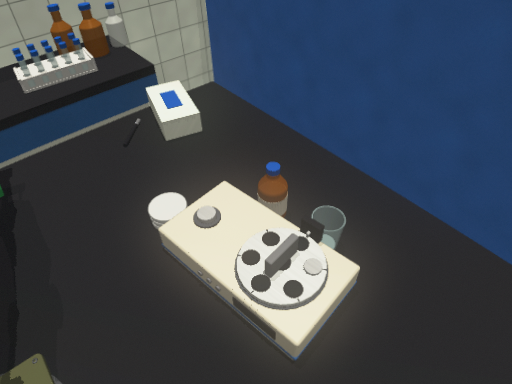

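The top view shows the detector at about (316,187), the blank at (339,212) one step clockwise from it, and window 2 at (325,252). Window 2 is opposite the detector, so the wheel needs a half turn, which is 3 clicks. The bar runs along the casing's x axis. Next I move above the button.

Emit:
carry_out:
  commands:
    - [-0.451, -0.393, 0, 0, 0, -22]
    - [-0.451, -0.393, 0, 0, 0, -22]
    - [-0.451, -0.393, 0, 0, 0, -22]
    - [-0.451, -0.393, 0, 0, 0, -22]
    - [-0.451, -0.393, 0, 0, 0, -22]
    - [-0.451, -0.393, 0, 0, 0, -22]
    - [-0.451, -0.393, 0, 0, 0, -22]
    - [-0.451, -0.393, 0, 0, 0, -22]
    - [-0.451, -0.393, 0, 0, 0, -22]
    - [-0.451, -0.393, 0, 0, 0, -22]
    - [-0.451, -0.393, 0, 0, 0, -22]
    - [-0.451, -0.393, 0, 0, 0, -22]
  fingers: 255

```text
clock: 2.1
tool_pos: [0.4953, 0.1122, 0.239]
eef_rot: [-0.068, 0.998, 0.0, 0.0]
contact_force: [0.1, 0.9, 0.5]
opening: 0.004
```

```bash
cat >> h.py <<'E'
def look(n,fn,labels):
    s=st(); p=r.snapshot(n); cv2.imwrite(f'pics/{fn}.png',p['img'])
    for l in labels: print(l,[(np.array(d['xyz']),round(d['p'],2)) for d in r.spot_point(p,l)[:2]])
    return s,p
E
python3 -c "
from h import *
look('wrist','w1',['wheel_grip','blank','window2','lock_top','photometer'])
look('top','t1',['wheel_grip','blank','window2','lock_top','photometer'])"
```

```text
t 2.1 pos [0.4953 0.1122 0.239 ] q [-0.0677  0.9977  0.0001  0.0004] F [0.1161 0.929  0.5129] open 0.00416387390522779 joints [-0.0723  0.5532 -0.3785  1.9084  0.2945  0.7333  1.0863]
wheel_grip [(array([ 0.5327, -0.0821,  0.1421]), 0.98)]
blank [(array([ 0.5716, -0.1274,  0.0981]), 0.69), (array([ 0.5854, -0.0735,  0.0893]), 0.19)]
window2 [(array([ 0.4752, -0.089 ,  0.0961]), 0.68)]
lock_top [(array([0.4977, 0.1113, 0.0968]), 0.74)]
photometer [(array([ 0.5228, -0.0142, -0.0006]), 0.9), (array([ 0.5304, -0.08  ,  0.1417]), 0.5)]
t 2.4 pos [0.4935 0.1157 0.2388] q [-0.069   0.9976  0.0005 -0.0001] F [-0.3748  0.5507 -0.26  ] open 0.007146586842793738 joints [-0.0781  0.5527 -0.38    1.9106  0.294   0.7324  1.0818]
wheel_grip [(array([ 0.5296, -0.083 ,  0.1456]), 0.66), (array([0.4598, 0.2329, 0.0012]), 0.37)]
blank [(array([ 0.5612, -0.1266,  0.0991]), 0.91)]
window2 [(array([ 0.4711, -0.0937,  0.0956]), 0.95)]
lock_top []
photometer [(array([ 0.5215, -0.0108,  0.0018]), 0.91)]
```

View pics/w1.png

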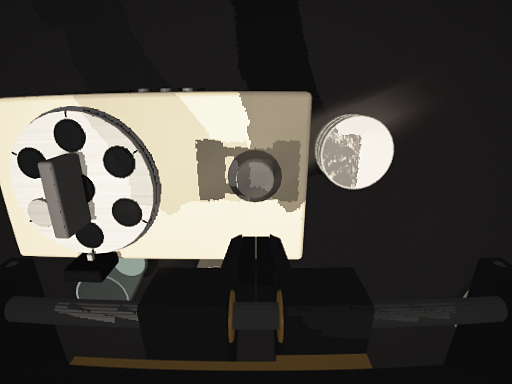

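The wrist view shows the button at (255,175), directly in the tool plane, and it agrees with the layout from the top view: detector (92,262), blank (42,212), window 2 (70,135). I press down.

Emit:
carry_out:
  commands:
    - [0, 0, 0.05, 0, 0, 0]
    - [0, 0, 0.1, 0, 0, 0]
    - [0, 0, 0.125, 0, 0, 0]
    - [0, 0, 0.132, 0, 0, 0]
    - [0, 0, 0.137, 0, 0, 0]
    - [0, 0, 0.14, 0, 0, 0]
    - [0, 0, 0.142, 0, 0, 0]
    - [0, 0, 0.144, 0, 0, 0]
    - [0, 0, 0.146, 0, 0, 0]
    - [0, 0, 0.147, 0, 0, 0]
    - [0, 0, 0.147, 0, 0, 0]

```text
clock: 3.8
tool_pos: [0.495, 0.1147, 0.0925]
eef_rot: [-0.068, 0.998, 0.0, 0.001]
contact_force: [-0.5, 0.6, 7.5]
opening: 0.004
```

Emit:
carry_out:
  commands:
    - [0, 0, 0.001, 0, 0, 0]
    - [0, 0, 0.002, 0, 0, 0]
    - [0, 0, 0.002, 0, 0, 0]

```text
clock: 4.1
tool_pos: [0.4951, 0.1148, 0.0922]
eef_rot: [-0.068, 0.998, 0.0, 0.002]
contact_force: [-3.6, -1.1, 26.2]
opening: 0.005
```

Hard stop reached at 26 N. I raise the tool and look.

Emit:
carry_out:
  commands:
    - [0, 0, -0.01, 0, 0, 0]
    - [0, 0, -0.03, 0, 0, 0]
    - [0, 0, -0.07, 0, 0, 0]
    - [0, 0, -0.11, 0, 0, 0]
    - [0, 0, -0.15, 0, 0, 0]
    - [0, 0, -0.15, 0, 0, 0]

```text
clock: 4.7
tool_pos: [0.4967, 0.1152, 0.2442]
eef_rot: [-0.068, 0.998, 0.001, 0.004]
contact_force: [1.0, -0.1, -0.1]
opening: 0.006
```

```bash
python3 -c "
from h import *
look('wrist','w2',['wheel_grip','lock_top'])
look('side','s2',['lock_top','wheel_grip'])
import cv2
a=cv2.imread('pics/w1.png');b=cv2.imread('pics/w2.png');c=cv2.imread('pics/side0.png')[150:300,130:330];d=cv2.imread('pics/s2.png')[150:300,130:330]
cv2.imwrite('pics/c2.png',np.hstack([cv2.resize(c,(400,300)),cv2.resize(d,(400,300))]))"
```

```text
t 4.7 pos [0.4967 0.1152 0.2442] q [-0.0677  0.9977  0.0011  0.0045] F [ 0.9707 -0.1097 -0.0815] open 0.005907445934514629 joints [-0.0664  0.5466 -0.3944  1.9035  0.3021  0.7399  1.0739]
wheel_grip [(array([ 0.5291, -0.0806,  0.1426]), 0.79), (array([0.6564, 0.0829, 0.    ]), 0.2)]
lock_top [(array([0.4933, 0.1129, 0.1075]), 0.76), (array([ 0.5674, -0.129 ,  0.0975]), 0.21)]
t 4.85 pos [0.4935 0.1137 0.2391] q [-0.0679  0.9977 -0.0003 -0.0006] F [-0.3019 -0.072  -0.6021] open 0.0020724664639169598 joints [-0.0681  0.5536 -0.3914  1.9098  0.3033  0.7373  1.073 ]
lock_top [(array([0.5017, 0.1134, 0.1095]), 0.7)]
wheel_grip [(array([ 0.5354, -0.0797,  0.1389]), 0.78)]
```

View pics/c2.png

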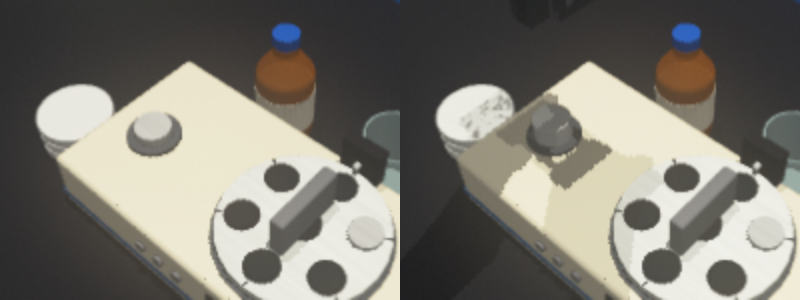

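View pics/w2.png

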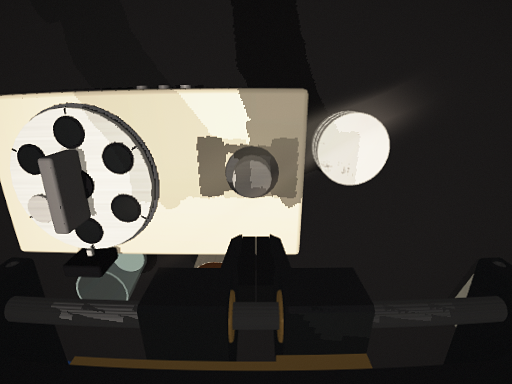

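The side pair shows the button has popped up: the skirt is visible, and the nets give a top height of 0.108 to 0.110 m. I move above the wheel grip.

Emit:
carry_out:
  commands:
    - [-0.01, -0.2, 0, 0, 0, 0]
    - [-0.01, -0.2, 0, 0, 0, 0]
    - [-0.01, -0.2, 0, 0, 0, 0]
    - [-0.01, -0.2, 0, 0, 0, 0]
    - [-0.01, -0.2, 0, 0, 0, 0]
    - [-0.01, -0.2, 0, 0, 0, 0]
    - [-0.01, -0.2, 0, 0, 0, 0]
    - [-0.01, -0.2, 0, 0, 0, 0]
  fingers: 80
  grip_force: 30

```text
clock: 5.8
tool_pos: [0.531, -0.0803, 0.2394]
eef_rot: [-0.07, 0.998, 0.001, -0.0]
contact_force: [-0.2, -0.0, 1.1]
opening: 0.681
```

```bash
python3 -c "
from h import *
look('wrist','w3',['wheel_grip','blank','window2','lock_top'])"
```

```text
t 5.8 pos [ 0.531  -0.0803  0.2394] q [-0.0698  0.9976  0.0006 -0.0003] F [-0.1726 -0.0239  1.0774] open 0.6813218585597869 joints [ 0.319   0.5935 -0.4123  1.8231  0.3189  0.7915  1.4537]
wheel_grip [(array([ 0.5312, -0.0812,  0.1412]), 0.98)]
blank [(array([ 0.5678, -0.1249,  0.0963]), 0.95)]
window2 [(array([ 0.4708, -0.0864,  0.094 ]), 0.69)]
lock_top [(array([0.4969, 0.1095, 0.1088]), 0.63), (array([ 0.5701, -0.1291,  0.099 ]), 0.6)]
```

View pics/w3.png

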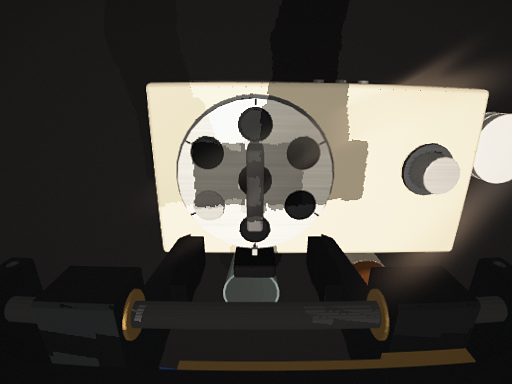

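The bar stands vertical at column 255, centred between the fingers, so I descend and grip.

Emit:
carry_out:
  commands:
    - [0, 0, 0.05, 0, 0, 0]
    - [0, 0, 0.1, 0, 0, 0]
    - [0, 0, 0.125, 0, 0, 0]
    - [0, 0, 0.135, 0, 0, 0]
    - [0, 0, 0.135, 0, 0, 0]
    - [0, 0, 0.135, 0, 0, 0]

```text
clock: 6.65
tool_pos: [0.5322, -0.0823, 0.1058]
eef_rot: [-0.068, 0.998, -0.0, 0.001]
contact_force: [-0.2, 0.2, -1.0]
opening: 0.689
```

Emit:
carry_out:
  commands:
    - [0, 0, 0, 0, 0, 0]
    - [0, 0, 0, 0, 0, 0]
    - [0, 0, 0, 0, 0, 0]
    - [0, 0, 0, 0, 0, 0]
    - [0, 0, 0, 0, 0, 0]
    - [0, 0, 0, 0, 0, 0]
    - [0, 0, 0, 0, 0, 0]
    - [0, 0, 0, 0, 0, 0]
  fingers: 255
  grip_force: 30

```text
clock: 7.45
tool_pos: [0.5311, -0.081, 0.1048]
eef_rot: [-0.069, 0.998, 0.001, 0.0]
contact_force: [-1.7, 5.2, 2.8]
opening: 0.177
```

Gripped at about 15.6 mm. I turn one click clockwise and check.

Emit:
carry_out:
  commands:
    - [0, 0, 0, 0, 0, 7]
    - [0, 0, 0, 0, 0, 14]
    - [0, 0, 0, 0, 0, 21]
    - [0, 0, 0, 0, 0, 28]
    - [0, 0, 0, 0, 0, 35]
    - [0, 0, 0, 0, 0, 42]
    - [0, 0, 0, 0, 0, 49]
    - [0, 0, 0, 0, 0, 56]
    - [0, 0, 0, 0, 0, 60]
    - [0, 0, 0, 0, 0, 60]
    - [0, 0, 0, 0, 0, 60]

```text
clock: 8.55
tool_pos: [0.5307, -0.0819, 0.1048]
eef_rot: [0.439, 0.899, 0.0, -0.001]
contact_force: [-2.6, 4.2, 4.2]
opening: 0.179
```

```bash
python3 -c "
from h import *
look('top','t4',['wheel_grip','blank','window2'])
a=cv2.imread('pics/t4.png')[150:300,180:380];cv2.imwrite('pics/t4c.png',cv2.resize(a,(800,600)))"
```

```text
t 8.55 pos [ 0.5307 -0.0819  0.1048] q [ 0.4389  0.8985  0.     -0.0006] F [-2.6437  4.1563  4.2311] open 0.1794353322304003 joints [ 0.0869  0.7813 -0.0322  1.9457  0.0548  0.4165  0.6758]
wheel_grip [(array([ 0.5297, -0.0855,  0.1422]), 0.8)]
blank []
window2 [(array([ 0.4921, -0.0367,  0.0943]), 0.57)]
```

View pics/t4c.png

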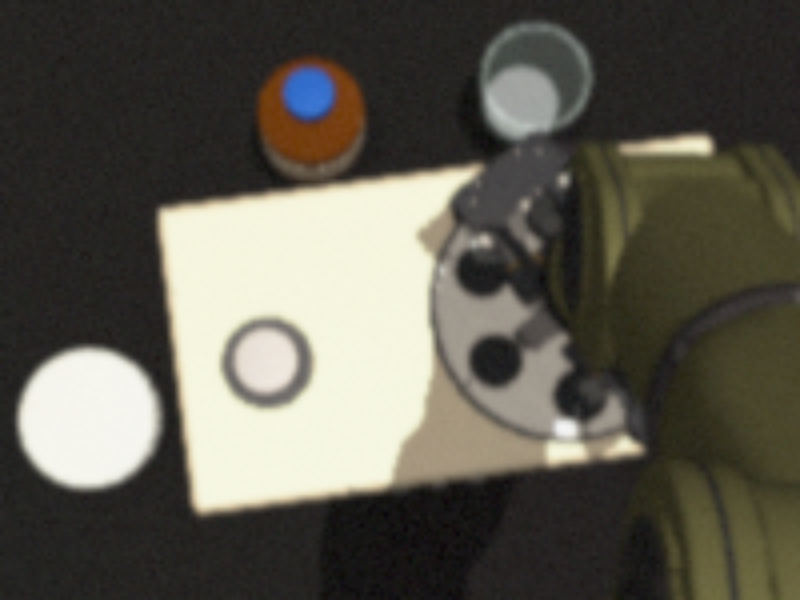

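The wheel turned: window 2 is now reported at (0.492,-0.037), one click clockwise. Second click.

Emit:
carry_out:
  commands:
    - [0, 0, 0, 0, 0, 7]
    - [0, 0, 0, 0, 0, 14]
    - [0, 0, 0, 0, 0, 21]
    - [0, 0, 0, 0, 0, 28]
    - [0, 0, 0, 0, 0, 35]
    - [0, 0, 0, 0, 0, 42]
    - [0, 0, 0, 0, 0, 49]
    - [0, 0, 0, 0, 0, 56]
    - [0, 0, 0, 0, 0, 60]
    - [0, 0, 0, 0, 0, 60]
    - [0, 0, 0, 0, 0, 60]

```text
clock: 9.85
tool_pos: [0.5298, -0.082, 0.1048]
eef_rot: [0.83, 0.558, -0.001, -0.001]
contact_force: [-3.2, 3.3, 6.5]
opening: 0.178
```

```bash
python3 -c "
from h import *
st()"
```

```text
t 9.85 pos [ 0.5298 -0.082   0.1048] q [ 0.8296  0.5584 -0.0009 -0.0013] F [-3.2321  3.3242  6.5296] open 0.17785999309459352 joints [-0.0574  0.7972  0.212   1.954  -0.371   0.4309  0.0462]
```

Emit:
carry_out:
  commands:
    - [0, 0, 0, 0, 0, 7]
    - [0, 0, 0, 0, 0, 14]
    - [0, 0, 0, 0, 0, 21]
    - [0, 0, 0, 0, 0, 28]
    - [0, 0, 0, 0, 0, 35]
    - [0, 0, 0, 0, 0, 42]
    - [0, 0, 0, 0, 0, 49]
    - [0, 0, 0, 0, 0, 56]
    - [0, 0, 0, 0, 0, 60]
    - [0, 0, 0, 0, 0, 60]
    - [0, 0, 0, 0, 0, 60]

```text
clock: 10.95
tool_pos: [0.5292, -0.0813, 0.1048]
eef_rot: [0.998, 0.069, -0.002, -0.002]
contact_force: [-5.2, 5.2, 8.9]
opening: 0.183
```

```bash
python3 -c "
from h import *
st()"
```

```text
t 10.95 pos [ 0.5292 -0.0813  0.1048] q [ 0.9976  0.069  -0.002  -0.0016] F [-5.1514  5.2233  8.9043] open 0.1828587081104902 joints [-0.2059  0.8451  0.4762  1.9623 -0.7595  0.5252 -0.6194]
```

The half turn is done. I let go, raise the tool and look.

Emit:
carry_out:
  commands:
    - [0, 0, 0, 0, 0, 0]
    - [0, 0, 0, 0, 0, 0]
    - [0, 0, 0, 0, 0, 0]
    - [0, 0, 0, 0, 0, 0]
    - [0, 0, 0, 0, 0, 0]
    - [0, 0, -0.03, 0, 0, 0]
    - [0, 0, -0.08, 0, 0, 0]
    - [0, 0, -0.12, 0, 0, 0]
    - [0, 0, -0.135, 0, 0, 0]
    - [0, 0, -0.135, 0, 0, 0]
  fingers: 80

```text
clock: 11.95
tool_pos: [0.5326, -0.0831, 0.2419]
eef_rot: [0.998, 0.068, 0.003, 0.001]
contact_force: [0.3, 0.2, -0.2]
opening: 0.687
```

```bash
python3 -c "
from h import *
look('wrist','w5',['wheel_grip','blank','window2','lock_top'])
look('side','s5',['wheel_grip','blank','window2','lock_top'])"
```

```text
t 11.95 pos [ 0.5326 -0.0831  0.2419] q [0.9977 0.0681 0.0025 0.0006] F [ 0.2751  0.216  -0.2005] open 0.6870963050678867 joints [-0.3343  0.6666  0.6981  1.8534 -0.5714  0.8265 -0.7773]
wheel_grip [(array([ 0.5314, -0.0813,  0.1408]), 0.63), (array([0.495 , 0.1085, 0.1089]), 0.25)]
blank [(array([ 0.496 , -0.0364,  0.0989]), 0.76)]
window2 [(array([ 0.5899, -0.0723,  0.0952]), 0.81)]
lock_top [(array([0.4938, 0.1093, 0.1112]), 0.74)]
t 12.2 pos [ 0.5303 -0.0821  0.2382] q [ 0.9977  0.0681 -0.0014 -0.0004] F [-0.128  -0.4334 -0.3482] open 0.6884128208025958 joints [-0.3327  0.6716  0.6942  1.857  -0.5719  0.826  -0.7771]
wheel_grip [(array([ 0.5324, -0.082 ,  0.1415]), 0.87)]
blank [(array([ 0.6594,  0.0807, -0.0033]), 0.59), (array([ 0.4933, -0.0376,  0.0946]), 0.56)]
window2 [(array([ 0.5894, -0.0773,  0.0884]), 0.85), (array([ 0.5338, -0.0854,  0.1401]), 0.16)]
lock_top [(array([0.4998, 0.1145, 0.1081]), 0.73)]
```

View pics/w5.png

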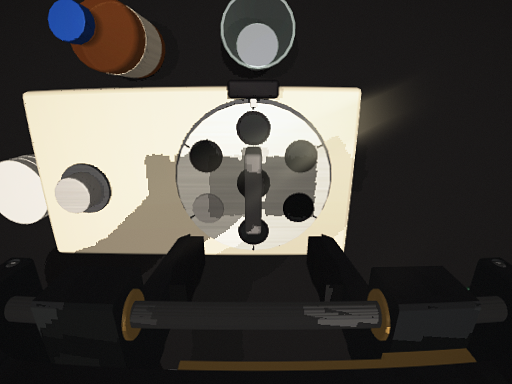

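View pics/s5.png

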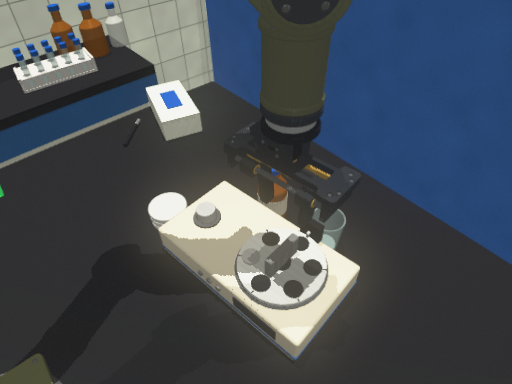

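In the wrist view the blank is at (208,208). Counting clockwise, window 1 is at (206,155) and window 2 at (253,128), directly under the detector pointer (253,100). The button is up. I move back above it with the fingers shut.

Emit:
carry_out:
  commands:
    - [-0.01, -0.198, 0, 0, 0, 0]
    - [-0.01, -0.198, 0, 0, 0, 0]
    - [-0.01, -0.198, 0, 0, 0, 0]
    - [-0.01, -0.198, 0, 0, 0, 0]
    - [-0.01, -0.198, 0, 0, 0, 0]
    - [-0.01, -0.198, 0, 0, 0, 0]
    - [-0.01, -0.198, 0, 0, 0, 0]
    - [-0.01, -0.198, 0, 0, 0, 0]
  fingers: 255

```text
clock: 13.25
tool_pos: [0.4948, 0.1104, 0.2399]
eef_rot: [0.998, 0.066, 0.0, 0.0]
contact_force: [0.3, -0.3, 0.1]
opening: 0.005
```

```bash
python3 -c "
from h import *
look('wrist','w6',['lock_top'])"
```

```text
t 13.25 pos [0.4948 0.1104 0.2399] q [0.9978 0.0664 0.0003 0.0003] F [ 0.2517 -0.3131  0.0914] open 0.004737190619183938 joints [-0.752   0.6457  0.7476  1.943  -0.611   0.7925 -1.0958]
lock_top [(array([0.4928, 0.1128, 0.1109]), 0.97)]
```

View pics/w6.png

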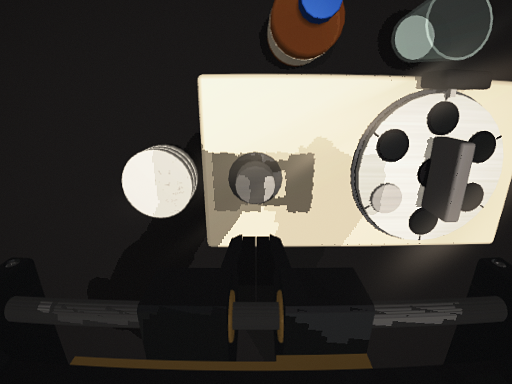

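The button is at (255,180), in line with the fingers at column 256. I press.

Emit:
carry_out:
  commands:
    - [0, 0, 0.05, 0, 0, 0]
    - [0, 0, 0.1, 0, 0, 0]
    - [0, 0, 0.12, 0, 0, 0]
    - [0, 0, 0.128, 0, 0, 0]
    - [0, 0, 0.134, 0, 0, 0]
    - [0, 0, 0.138, 0, 0, 0]
    - [0, 0, 0.142, 0, 0, 0]
    - [0, 0, 0.145, 0, 0, 0]
    - [0, 0, 0.147, 0, 0, 0]
    - [0, 0, 0.148, 0, 0, 0]
    - [0, 0, 0.149, 0, 0, 0]
    - [0, 0, 0.149, 0, 0, 0]

```text
clock: 14.55
tool_pos: [0.4947, 0.1117, 0.0923]
eef_rot: [0.998, 0.068, 0.001, -0.0]
contact_force: [-4.9, -1.6, 17.2]
opening: 0.007
```

Hard stop reached at 17 N. I raise the tool.

Emit:
carry_out:
  commands:
    - [0, 0, -0.01, 0, 0, 0]
    - [0, 0, -0.03, 0, 0, 0]
    - [0, 0, -0.07, 0, 0, 0]
    - [0, 0, -0.11, 0, 0, 0]
    - [0, 0, -0.148, 0, 0, 0]
    - [0, 0, -0.148, 0, 0, 0]
    - [0, 0, -0.148, 0, 0, 0]

```text
clock: 15.25
tool_pos: [0.4953, 0.1132, 0.2395]
eef_rot: [0.998, 0.069, 0.001, -0.001]
contact_force: [-0.3, -0.5, -0.4]
opening: 0.005
```

```bash
python3 -c "
from h import *
look('wrist','w7',['lock_top','window2','blank'])
look('side','s7',['lock_top','window2','blank','reagent','beaker','dishes'])
d=cv2.imread('pics/s7.png')[150:300,130:330];c=cv2.imread('pics/s5.png')[150:300,130:330]
cv2.imwrite('pics/c7.png',np.hstack([cv2.resize(c,(400,300)),cv2.resize(d,(400,300))]))"
```

```text
t 15.25 pos [0.4953 0.1132 0.2395] q [ 0.9976  0.0687  0.0015 -0.0005] F [-0.2671 -0.5197 -0.4365] open 0.004814483966742065 joints [-0.7576  0.648   0.7511  1.9428 -0.6187  0.792  -1.0887]
lock_top [(array([0.4968, 0.1117, 0.0985]), 0.96)]
window2 [(array([ 0.5876, -0.0752,  0.0948]), 0.63), (array([ 0.53 , -0.082,  0.142]), 0.53)]
blank [(array([ 0.5298, -0.0807,  0.1436]), 0.58), (array([ 0.497 , -0.0354,  0.0991]), 0.56)]
t 15.45 pos [0.4937 0.1125 0.2376] q [ 0.9977  0.0681 -0.0011  0.0001] F [-0.6747  0.2297 -0.4338] open 0.00807056698593207 joints [-0.7561  0.6509  0.7496  1.9451 -0.6184  0.7922 -1.0888]
lock_top [(array([0.4992, 0.1137, 0.0978]), 0.62)]
window2 [(array([ 0.5889, -0.0735,  0.0896]), 0.75)]
blank [(array([ 0.4911, -0.0396,  0.0957]), 0.9)]
reagent [(array([ 0.6584,  0.083 , -0.0032]), 0.88)]
beaker [(array([ 0.6846, -0.0681, -0.0019]), 0.74)]
dishes [(array([0.4574, 0.2316, 0.0018]), 0.81)]
```

View pics/c7.png

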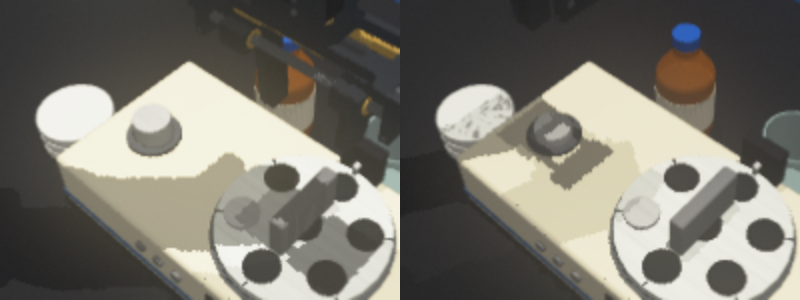

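View pics/w7.png

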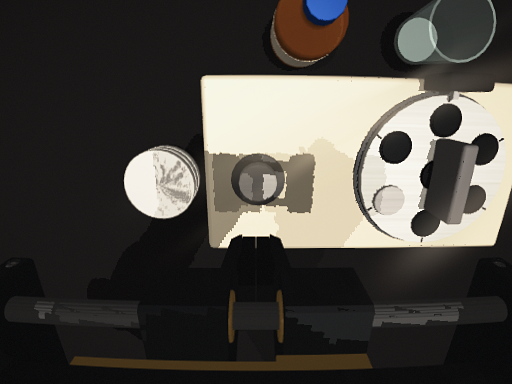

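The button is latched down: the nets give a top height of 0.098 m, and in the side pair it sits low in its bezel. Window 2 is at the detector, the bystanders have not moved, and the arm is clear. I hand the job in.

```bash
python3 -c "
from h import *
print(r.finish_job())"
```

```text
the job is handed in; nothing more can be done
None
```

The filter is changed: window 2 stands at the detector with the wheel locked. The job is handed in; `finish_job` gives no verdict.

I pressed the lock button and it popped up. I then gripped the bar and turned the wheel three clicks (180°) clockwise, one click per move. Then I let go and pressed the button again until it latched. Both presses reached the hard stop, at 26 N and 17 N, and I used about 15.5 s of the 72 s.

- **Wheel:** the networks put window 2 at (0.588–0.589, -0.074). That is about 58 mm from the axis, towards the detector. The pictures agree, with the blank two stations counter-clockwise of the detector.
- **Button:** its top reads 0.098 m, which is the latched height.
- **Bystanders:** the bottle, the beaker and the dishes are where they were, to within about 5 mm, which is about what the networks can tell.
- **Arm:** it is clear of everything, with no contact force beyond noise.

In the last pictures, low-confidence second candidates for window 2 and a first candidate for the blank landed on the bar grip. I set them aside because they contradict the pictures. No other check failed or disagreed.

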